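# Lubricate the jig and thread its guide rod

### The job

On the glue-up jig, press the cap of the spray can all the way down to lubricate the bushings and let it spring back up. Then take the long guide rod out of the wooden rack and thread it from above down through the upper and then the lower bushing of the jig. Finish while still gripping the rod and holding it there, upright and still, with its tip sticking out below the lower bushing and its wooden handle about 2 cm clear above the upper one, not resting on it; leave the short rod and the other things on the bench alone.

Things in the scene. Friction and masses are not known exactly. Their poses are not given: they have to be found in the camera images.
- jig: Fixed jig: plywood board 100 x 260 x 18 mm, long side along its y axis, z up. Near its -y end a steel post (44 x 18 mm, y -111 mm, 123 mm high) carries two square brass bushing blocks, one straight above the other, bore axis at x 0, y -75 mm. Spray can (52 mm across, shoulder 106 mm up), fixed at x 0, y +80 mm. Origin: centre of the board's underside, on the bench.
- cap (a joint): How far the white spray cap is pressed (m): 0 up, 0.006 fully down. Spring: starts to yield at about 2.5 N, fully down at about 5.5 N, then a hard stop; it springs back by itself. Counts as pressed above 0.0045.
- cap_top (a point): Centre of the flat top of the round spray cap (cap 30 mm across, 20 mm tall); top 134 mm above the bench when up. It moves straight down when pressed.
- upper_mouth (a point): Centre of the upper bushing's upper mouth, 123 mm above the bench, z axis up along the bore. Each bushing block is 36 x 36 x 16 mm with a vertical through bore 16 mm across and a 3 mm chamfer at the mouth; 23 mm of free air lies between the two.
- lower_mouth (a point): Centre of the lower bushing's upper mouth, on the bore axis, 84 mm above the bench.
- lower_exit (a point): Centre of the lower bushing's underside, on the bore axis, 68 mm above the bench, 50 mm above the board; 55 mm below upper_mouth.
- rack: Fixed wooden block 70 x 150 x 48 mm (long side along its y axis) with two upright holes 14 mm across and 40 mm deep, at rack y -40 and +40 mm, one rod standing in each. Origin: centre of its underside.
- rod: Long guide rod, about 0.12 kg, standing upright and loose in one of the rack holes: steel shank 12 mm across, 100 mm long, tapered tip; on top a round wooden handle 24 mm across, 42 mm tall, which does not pass the bores. Origin at the tip, z axis towards the handle. In the rack its tip is 8 mm and its handle 108 to 150 mm above the bench; lifting it 40 mm frees it.
- rod_tip (a point): Lower end of the long rod's shank (same point as the rod's origin).
- rod_collar (a point): Centre of the underside of the long rod's wooden handle, 100 mm above the tip.
- short_rod: The short rod in the other rack hole, same handle but a shank of only 50 mm, so its handle spans 58 to 100 mm above the bench; not wanted, leave it in the rack. Origin at its tip.
- fox: Bystander: a sawn wooden toy fox standing on its legs, about 24 x 120 x 90 mm, origin on the bench under its middle.
- sanding_block: Bystander: cork sanding block 60 x 100 x 34 mm, origin at the centre of its underside.
- glue_jar: Bystander: closed jar 64 mm across, 75 mm tall, origin at the centre of its underside.
- caliper: Bystander: a caliper lying flat, 200 mm long along its y axis, about 70 mm wide over the jaws (towards -x), 11 mm thick; origin under the middle of its beam.

How it is judged:
On the way, in this order (a step that is already met when the one before it is completed fails the run):
1. the spray cap is pressed down (value of joint cap above 0.0045 m), for 0.05 s.
2. the cap has sprung back up (value of joint cap below 0.0015 m), for 0.1 s.
3. the rod's tip is in the upper bushing from above (z of rod_tip in the frame of upper_mouth below -0.003 m and z of rod_tip in the frame of lower_mouth above 0.003 m and horizontal distance between rod_tip and upper_mouth below 0.008 m), for 0.02 s.
4. the rod passes through both bushings (z of rod_tip in the frame of lower_exit below -0.004 m and horizontal distance between rod_tip and lower_exit below 0.008 m), for 0.1 s.
At the end, for the whole second after the job is handed in: Long rod gripped (over 2 N), still (under 20 mm/s), upright (within 0.10 rad), through both bushings: tip 5 mm or more below the lower one and within 8 mm of the axis, handle 6 mm or more above the upper one and within 10 mm of the axis; spray cap up again (under 1.5 mm) (z of rod_tip in the frame of lower_exit below -0.005 m and horizontal distance between rod_tip and lower_exit below 0.008 m and z of rod_collar in the frame of upper_mouth above 0.006 m and horizontal distance between rod_collar and upper_mouth below 0.01 m and angle between the z axis of rod and the z axis of jig, either way round below 0.1 rad and contact force between the fingers and rod above 2 N and linear speed of rod below 0.02 m/s and value of joint cap below 0.0015 m); the arm keeps its last pose, push and grip.
It fails at once if a bystander (fox, sanding block, glue jar, caliper) is moved more than 20 mm (distance of any of fox, sanding_block, glue_jar, caliper from where it was at the start of the episode above 0.02 m).
It fails at once if the short rod is moved more than 20 mm (distance of short_rod from where it was at the start of the episode above 0.02 m).
It also fails if it takes over 54 s, if anything falls off the work surface, if the arm or the gripper's body presses on something with over 40 N, if the wrist force passes 120 N, or if a joint passes its speed limit or range.

### The arm

A 7-joint arm with a two-finger parallel gripper is mounted at the origin on the work surface. World frame = base frame: x ahead of the robot, y to its left, z up, the work surface at z = 0. Lengths are in m, angles in rad, forces in N, time in s.
With the tool pointing down it reaches from about 0.4 to 0.85 m from the base axis. Payload 10.4 kg.
Tool frame: the origin (TCP) lies midway between the tips of the shut fingers; the grasp point (between the pads) lies 19 mm behind it (manip.grasp_offset is the distance from the TCP to the grasp point, in m); z points along the fingers, y is the line along which they close (so a half turn about z gives the same grasp; the last joint's range is limited). The gripper opens to 85 mm and grips with 20 to 120 N. Pads are 22 mm wide; open, the fingers measure 114 mm over their backs; the gripper's body (76 mm by 85 mm) begins 54 mm behind the grasp point. The pads swing forward as they close: fully open they stand 13 mm farther back than shut.
Start: joints at [1.249, 0.332, -0.065, 1.46, 0.022, 1.35, -0.088], TCP at [0.184, -0.597, 0.231] pointing down, gripper open.
Joint ranges: [-2.6, 2.6], [-0.5, 2.12], [-1.47, 1.34], [0.16, 2.42], [-1.27, 4.41], [0.06, 2.06], [-2.6, 2.6]. Speed limits (rad/s): [2.22, 2.22, 2.79, 2.79, 3.14, 3.14, 3.14].

### API

Orientations are given as a unit quaternion [x, y, z, w].
In Python, from workcell import manip gives the robot as it stands.
- The arm moves only by the tool jog_arm, called after ">>>" as a command line: name --argument value ..., lists and objects as JSON in quotes. Schema: {"type":"object","properties":{"ticks":{"type":"object","properties":{"steps":{"type":"array","items":{"type":"array","items":{"type":"number"},"minItems":7,"maxItems":7},"minItems":1,"maxItems":20}},"additionalProperties":false,"required":["steps"]},"clamp_n":{"type":"number"},"only":{"type":"string"},"quiet":{"type":"boolean"},"lines":{"type":"string"}},"required":["ticks"],"additionalProperties":false}. ticks is an object whose key "steps" holds a list of rows, 1 to 20 of them, each of 7 numbers: a rotation vector rx, ry, rz in parts of the range, where 1.0 means 360 degrees, then dx, dy, dz in fractions of the full range, 1 being 1 m, then the opening from 0.0 (shut) to 1.0 (fully open); each row is the pose to reach, as a shift and turn from the pose commanded when the call began, along the tool's axes at that moment; what a row does not reach only later rows make up. A row lasts 1/8 s, in which the tool goes at most 0.0625 m and 0.188 rad, less where a joint would pass 70% of its speed; a pose out of reach is approached as far as the arm can. The fingers move at their own pace and stop on an object; clamp_n is the grip in N (left out, the last holds). Time passes only in rows, so rows that do not move let the fingers close. The tool returns the time, the measured TCP pose, the force, the opening and the grip force at its end. only (a regular expression) keeps the lines of the reply that match it, lines (a string "A,B") keeps lines A to B, and quiet returns only ok. Shift and turn numbers lie between -1 and 1, and a call with a number outside is refused. Input that does not fit is refused with a message, and nothing moves.
- manip.get_obs(): the state, without advancing time (a new reading comes with each control period).
- manip.camera(name): name is "scene" or "top" or "wrist"; returns the picture (420x560x3 uint8, blue, green, red); there is no depth.
- manip.calibration(name): a dict with "fx", "fy", "cx", "cy" (pixels), "k1" (the pictures are not rectified: a ray, as slopes to the right and down, at radius r is drawn at 1 + k1 r^2 times it, then the intrinsics apply), "world_from_camera" (4x4, takes a point from camera to world coordinates); the wrist camera has in their place "tool_from_camera" (4x4, takes a point from camera to tool coordinates, whose origin is the TCP and whose axes are the flange's). Camera axes: x right, y up, looking along -z (the intrinsics and any distortion apply to the point x, -y, -z); pixel columns grow to the right and rows downward; lengths in m; the calibration is good to about 2 mm. A picture is of the moment at which its call begins: read the wrist's pose just before it. calibration takes no time and is no camera call.
- manip.hand_in(): hands the job in; it is judged then, once.
The state is a dict: "clock": time; "joint_pos": joint angles; "joint_velocities": joint speeds; "tau": joint torques, N m; "position": TCP position; "ee_rot": TCP orientation; "ft_force": force on the tool from outside, world axes, zero at the start; "torque": the same for the moment, N m; "grip_width": opening from 0.0 (shut) to 1.0 (fully open); "grasp_force": force on a finger pad.
Only numpy, scipy, OpenCV 4.12 (cv2) and the standard library are available. Lean on these libraries where they do the work, as an engineer would, in place of code of your own. Each camera call takes 0.05 s, during which the arm holds its last target. There are 200 camera calls.

## Working session

There is one attempt and no reset: what is moved stays moved. The work goes in short steps, Python scripts to look and compute and a tool call to move; the robot and the scene stay as the last step left them, time stands still between calls to the robot, and variables do not carry over. Pictures are saved under pics/ and viewed, at most 10 in all, crops included, and the job is handed in when it is done.

```bash
ls; mkdir -p pics; python3 - <<'E'
from workcell import manip
import cv2,numpy as np
for n in ("scene","top"):
    cv2.imwrite(f"pics/{n}0.png",manip.camera(n))
    c=manip.calibration(n);print(n,{k:(np.round(v,4).tolist()) for k,v in c.items()})
o=manip.get_obs();print(o["clock"],o["position"],o["ee_rot"],o["grip_width"],manip.grasp_offset)
print(np.round(manip.calibration("wrist")["tool_from_camera"],4).tolist())
E
```

```text
pics
workcell.py
scene {'fx': 461.2212, 'fy': 461.2212, 'cx': 278.9909, 'cy': 204.8345, 'k1': -0.0528, 'world_from_camera': [[0.7138, -0.4931, 0.4973, 1.268], [0.7001, 0.4828, -0.5262, -0.6749], [0.0193, 0.7238, 0.6898, 1.0097], [0.0, 0.0, 0.0, 1.0]]}
top {'fx': 451.3775, 'fy': 451.3775, 'cx': 284.9808, 'cy': 210.3879, 'k1': 0.0381, 'world_from_camera': [[0.021, 0.9976, -0.0657, 0.529], [-0.9997, 0.0217, 0.011, 0.0103], [0.0124, 0.0654, 0.9978, 1.4554], [0.0, 0.0, 0.0, 1.0]]}
0.1 [ 0.18388634 -0.59698638  0.2305873 ] [ 9.88860297e-01  1.48845156e-01 -1.26615384e-04 -6.45900179e-04] 1.000666344481038 0.0187
[[0.0014, 0.9572, 0.2894, 0.0729], [1.0, -0.0011, -0.001, -0.0002], [-0.0007, 0.2894, -0.9572, -0.1404], [0.0, 0.0, 0.0, 1.0]]
```

View pics/scene0.png

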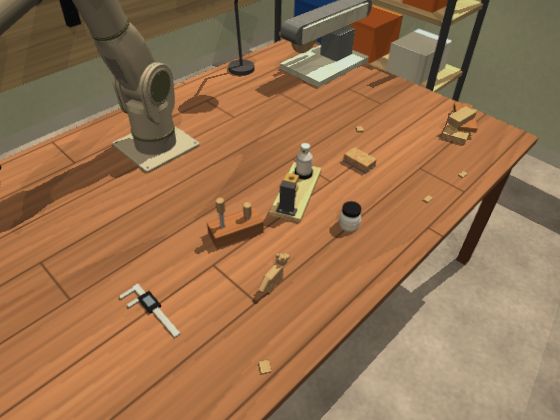

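View pics/top0.png

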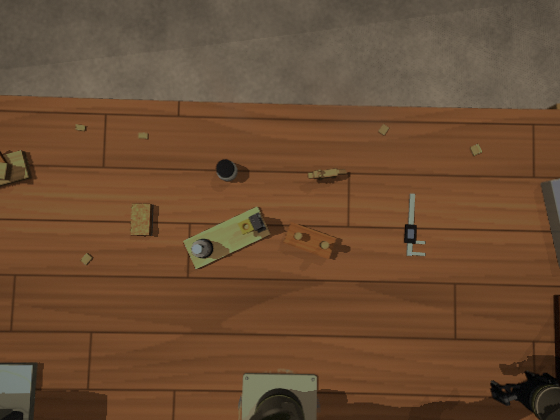

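The scene view shows the rack near (237,225) with the long rod at (220,203) and the short one at (247,210). The jig's cap is at (305,150) and its post at (289,190). In the top view the rods are at (298,236) and (325,245), the cap near (202,245) and the bushing near (247,227).

```bash
cat > h.py <<'E'
from workcell import manip
import cv2,numpy as np
from scipy.spatial.transform import Rotation as R
def ray(name,uv,T=None):
    c=manip.calibration(name)
    K=np.array([[c["fx"],0,c["cx"]],[0,c["fy"],c["cy"]],[0,0,1]])
    x,y=cv2.undistortPoints(np.array([[uv]],float),K,np.array([c["k1"],0,0,0,0.]))[0,0]
    if T is None: T=c["world_from_camera"]
    T=np.array(T); d=T[:3,:3]@[x,-y,-1]; return T[:3,3],d/np.linalg.norm(d)
def plane(r,z): return r[0]+r[1]*(z-r[0][2])/r[1][2]
def tri(rs):
    A=sum(np.eye(3)-np.outer(d,d) for o,d in rs); b=sum((np.eye(3)-np.outer(d,d))@o for o,d in rs)
    p=np.linalg.solve(A,b); return p,max(np.linalg.norm(np.cross(p-o,d)) for o,d in rs)
def tool(o=None):
    o=o or manip.get_obs(); T=np.eye(4); T[:3,:3]=R.from_quat(o["ee_rot"]).as_matrix(); T[:3,3]=o["position"]; return T
def wristT(o): return tool(o)@np.array(manip.calibration("wrist")["tool_from_camera"])
E
python3 - <<'E'
import cv2,numpy as np
s=cv2.imread("pics/scene0.png")[135:255,200:330]; t=cv2.imread("pics/top0.png")[200:275,180:345]
s=cv2.resize(s,None,fx=4.6,fy=4.6,interpolation=cv2.INTER_CUBIC)
cv2.imwrite("pics/s1.png",s)
cv2.imwrite("pics/t1.png",cv2.resize(t,None,fx=4.8,fy=4.8,interpolation=cv2.INTER_CUBIC))
E
```

```text
(no output)
```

View pics/s1.png

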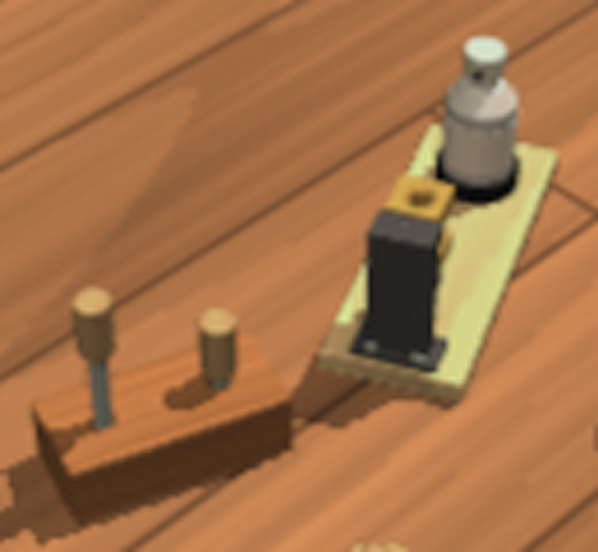

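View pics/t1.png

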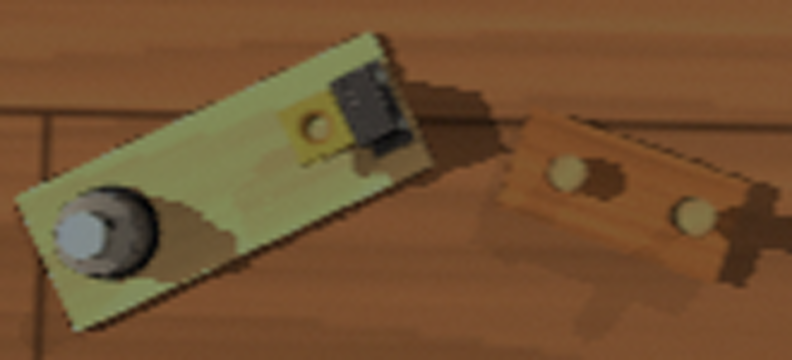

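The crops show the following (crop pixels):

| Point | Scene crop | Top crop |
|---|---|---|
| Cap top | (486,47) | (82,238) |
| Bore | (420,198) | (317,126) |
| Long rod top | (92,300) | (695,216), far end of the rack |
| Short rod top | (217,320) | (567,173) |

```bash
python3 - <<'E'
from h import *
S=lambda x,y:ray("scene",((x+.5)/4.6-.5+200,(y+.5)/4.6-.5+135))
T=lambda x,y:ray("top",((x+.5)/4.8-.5+180,(y+.5)/4.8-.5+200))
for n,s,t,z in [("cap",(486,47),(82,238),.134),("bore",(420,198),(317,126),.123),("long",(92,300),(695,216),.150),("short",(217,320),(567,173),.1)]:
    p,e=tri([S(*s),T(*t)]); print(n,p.round(4),round(e,4),"planes",plane(S(*s),z).round(4),plane(T(*t),z).round(4))
X=tool();print(X[:3,:3].round(3).tolist())
E
```

```text
cap [0.4987 0.2512 0.1331] 0.0018 planes [0.5006 0.2518 0.134 ] [0.4975 0.2498 0.134 ]
bore [0.5693 0.1114 0.1212] 0.001 planes [0.5714 0.1105 0.123 ] [0.5685 0.1105 0.123 ]
long [ 0.5188 -0.1197  0.148 ] 0.0005 planes [ 0.521  -0.1206  0.15  ] [ 0.5185 -0.1199  0.15  ]
short [ 0.5437 -0.044   0.0981] 0.0007 planes [ 0.5457 -0.0448  0.1   ] [ 0.5432 -0.0445  0.1   ]
[[0.956, 0.294, -0.0], [0.294, -0.956, 0.001], [-0.0, -0.001, -1.0]]
```

Measured points agree with the given sizes: cap to bore is 156.6 mm (155 expected), rod spacing is 79.7 mm (80 expected), and heights are within 2 mm. I'll shut the fingers and go above the cap, turning the yaw by about 80° on the way.

The rows are not in the units I measure in: turns go in shares of 360 degrees. I convert before sending: -1.4 rad / 6.2832 = -0.2228.

>>> jog_arm --ticks '{"steps":[[0, 0, -0.2228, 0.356, -0.253, -0.03, 0], [0, 0, -0.2228, 0.356, -0.253, -0.03, 0], [0, 0, -0.2228, 0.356, -0.253, -0.03, 0], [0, 0, -0.2228, 0.356, -0.253, -0.03, 0], [0, 0, -0.2228, 0.356, -0.253, -0.03, 0], [0, 0, -0.2228, 0.356, -0.253, -0.03, 0], [0, 0, -0.2228, 0.356, -0.253, -0.03, 0], [0, 0, -0.2228, 0.356, -0.253, -0.03, 0], [0, 0, -0.2228, 0.55, -0.718, 0.03, 0], [0, 0, -0.2228, 0.55, -0.718, 0.03, 0], [0, 0, -0.2228, 0.55, -0.718, 0.03, 0], [0, 0, -0.2228, 0.55, -0.718, 0.03, 0], [0, 0, -0.2228, 0.55, -0.718, 0.03, 0], [0, 0, -0.2228, 0.55, -0.718, 0.03, 0], [0, 0, -0.2228, 0.55, -0.718, 0.03, 0], [0, 0, -0.2228, 0.55, -0.718, 0.03, 0], [0, 0, -0.2228, 0.55, -0.718, 0.03, 0], [0, 0, -0.2228, 0.55, -0.718, 0.03, 0]]}' --clamp_n 40

```text
clock: 2.35
position: [0.498, 0.2509, 0.2007]
ee_rot: [0.66, 0.751, -0.0, -0.0]
ft_force: [-0.1, -0.2, -0.1]
grip_width: -0.004
grasp_force: 0.0
```

```bash
python3 - <<'E'
from h import *
o=manip.get_obs();T=tool(o);print(T.round(3).tolist(),o["joint_pos"].round(2))
print("to cap", (T[:3,:3].T@(np.array([.4987,.2512,.134])-T[:3,3])).round(4))
E
```

```text
[[-0.129, 0.992, -0.001, 0.498], [0.992, 0.129, -0.0, 0.251], [-0.0, -0.001, -1.0, 0.201], [0.0, 0.0, 0.0, 1.0]] [ 0.2   0.33 -0.9   1.65  0.26  1.3  -0.61]
to cap [0.0002 0.0009 0.0667]
```

>>> jog_arm --ticks '{"steps":[[0, 0, 0, 0, 0.001, 0.05, 0], [0, 0, 0, 0, 0.001, 0.06, 0], [0, 0, 0, 0, 0.001, 0.067, 0], [0, 0, 0, 0, 0.001, 0.07, 0], [0, 0, 0, 0, 0.001, 0.073, 0], [0, 0, 0, 0, 0.001, 0.073, 0]]}'

```text
clock: 3.1
position: [0.5, 0.2507, 0.129]
ee_rot: [0.661, 0.751, 0.0, 0.001]
ft_force: [0.8, -3.3, 4.8]
grip_width: 0.001
grasp_force: 2.4
```

>>> jog_arm --ticks '{"steps":[[0, 0, 0, 0, 0, 0.002, 0], [0, 0, 0, 0, 0, 0.003, 0], [0, 0, 0, 0, 0, 0.003, 0], [0, 0, 0, 0, 0, 0.003, 0]]}'

```text
clock: 3.6
position: [0.5002, 0.2508, 0.1279]
ee_rot: [0.661, 0.751, 0.0, 0.001]
ft_force: [-7.1, -8.0, 25.0]
grip_width: -0.004
grasp_force: 12.6
```

The force rises steeply to 25 N at z 0.128, so the cap is on its stop. I'll retreat and look at the bore with the wrist camera from two places.

>>> jog_arm --ticks '{"steps":[[0, 0, 0, 0, 0, -0.05, 0], [0, 0, 0, 0, 0, -0.1, 0], [0, 0, 0, -0.05, 0.02, -0.125, 1], [0, 0, 0, -0.1, 0.03, -0.125, 1], [0, 0, 0, -0.148, 0.051, -0.125, 1], [0, 0, 0, -0.148, 0.051, -0.125, 1], [0, 0, 0, -0.148, 0.051, -0.125, 1], [0, 0, 0, -0.148, 0.051, -0.125, 1]]}'

```text
clock: 4.6
position: [0.5682, 0.1123, 0.2505]
ee_rot: [0.66, 0.752, 0.0, -0.0]
ft_force: [0.1, -0.1, -0.7]
grip_width: 1.0
grasp_force: 0.0
```

```bash
python3 - <<'E'
from h import *
o=manip.get_obs();cv2.imwrite("pics/w1.png",manip.camera("wrist"));np.save("w1.npy",wristT(o))
print(o["ft_force"],o["joint_velocities"].round(3))
E
```

```text
[ 0.07830965 -0.11069159 -0.67428893] [-0.001 -0.     0.005 -0.001  0.004  0.002  0.   ]
```

View pics/w1.png

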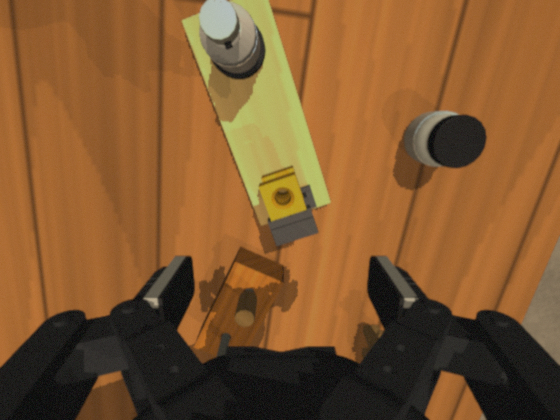

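The wrist view shows the bore at about (283,195), the brass top face around it (260-305,168-225) and the cap at (220,20). I'll take a second view about 5 cm along and extract the bore by mask.

>>> jog_arm --ticks '{"steps":[[0, 0, 0, -0.05, 0, 0, 1], [0, 0, 0, -0.05, 0, 0, 1], [0, 0, 0, -0.05, 0, 0, 1]]}'

```text
clock: 5.03
position: [0.5749, 0.0619, 0.2504]
ee_rot: [0.66, 0.751, 0.0, -0.0]
ft_force: [-0.2, 0.5, 0.4]
grip_width: 0.998
grasp_force: 0.0
```

```bash
python3 - <<'E'
from h import *
o=manip.get_obs();cv2.imwrite("pics/w2.png",manip.camera("wrist"));np.save("w2.npy",wristT(o))
rs=[];out=[]
for n in ("w1","w2"):
    im=cv2.imread(f"pics/{n}.png");hsv=cv2.cvtColor(im,cv2.COLOR_BGR2HSV)
    m=cv2.inRange(hsv,(20,190,120),(32,255,255)); 
    cs,h=cv2.findContours(m,cv2.RETR_CCOMP,cv2.CHAIN_APPROX_NONE)
    print(n)
    for i,c in enumerate(cs):
        if cv2.contourArea(c)>40: print(i,cv2.contourArea(c),h[0][i].tolist(),cv2.minAreaRect(c), cv2.fitEllipse(c) if h[0][i][3]>=0 else "")
    out.append(cv2.resize(im[60:260,200:380] if n=="w1" else im[0:200,200:380],None,fx=2.2,fy=2.2))
cv2.imwrite("pics/c2.png",np.hstack(out))
print({k:np.round(v,3) for k,v in manip.calibration("wrist").items() if k[0]!="t"})
E
```

```text
w1
2 1319.0 [8, 1, 3, -1] ((282.25, 196.75), (36.99864196777344, 38.57978057861328), 71.56504821777344) 
7 267.5 [-1, 6, -1, 2] ((282.5, 196.5), (21.0, 17.0), 0.0) ((282.68133544921875, 196.61741638183594), (16.963512420654297, 20.38787269592285), 100.10194396972656)
8 147.0 [-1, 2, -1, -1] ((277.5, 174.50001525878906), (5.692099094390869, 32.25523376464844), 71.56504821777344) 
w2
0 1463.5 [-1, -1, 1, -1] ((282.0, 142.5), (40.160919189453125, 38.8960075378418), 71.56504821777344) 
4 326.5 [-1, 3, -1, 0] ((283.04876708984375, 141.9390411376953), (22.176673889160156, 20.14641571044922), 38.65980529785156) ((282.3817443847656, 141.79776000976562), (19.320764541625977, 21.66408920288086), 111.21876525878906)
{'fx': np.float64(296.618), 'fy': np.float64(296.618), 'cx': np.float64(280.458), 'cy': np.float64(204.921), 'k1': np.float64(-0.008)}
```

View pics/c2.png

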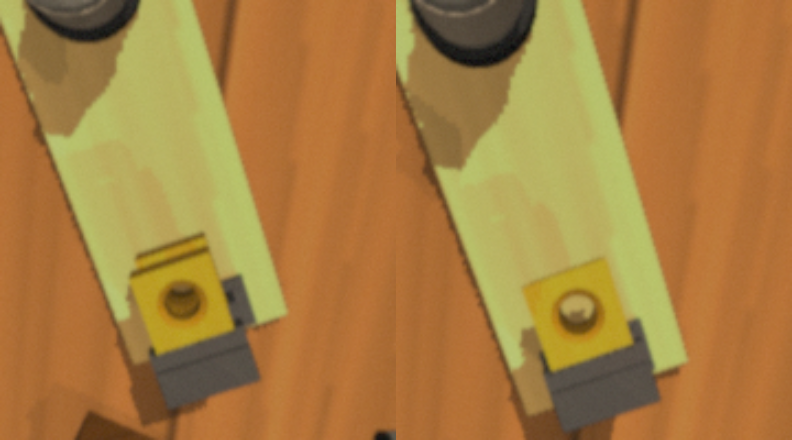

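Both crops show the square brass face with the bore in its middle. The fitted centres are about (282,197) in the first view and (282,142) in the second.

```bash
python3 - <<'E'
from h import *
a=np.load("w1.npy");b=np.load("w2.npy")
for p,q in [((282.25,196.75),(282.0,142.5)),((282.68,196.62),(282.38,141.8))]:
    r=[ray("wrist",p,a),ray("wrist",q,b)];print(tri(r),plane(r[0],.123).round(4),plane(r[1],.123).round(4))
T=tool();print("to rack view",(T[:3,:3].T@(np.array([.519,-.120,.215])-T[:3,3])).round(4))
E
```

```text
(array([0.56921649, 0.11172506, 0.11792666]), np.float64(9.659157740607698e-05)) [0.5691 0.1131 0.123 ] [0.569  0.1121 0.123 ]
(array([0.56946316, 0.11260595, 0.12055386]), np.float64(0.0001277168863429921)) [0.5695 0.1133 0.123 ] [0.5693 0.1128 0.123 ]
to rack view [-0.1737 -0.079   0.0354]
```

>>> jog_arm --ticks '{"steps":[[0, 0, 0, -0.06, -0.027, 0, 1], [0, 0, 0, -0.12, -0.05, 0, 1], [0, 0, 0, -0.14, -0.079, 0.035, 1], [0, 0, 0, -0.14, -0.079, 0.035, 1], [0, 0, 0, -0.14, -0.079, 0.035, 1]]}'

```text
clock: 5.7
position: [0.5153, -0.0862, 0.216]
ee_rot: [0.66, 0.752, 0.0, 0.0]
ft_force: [-0.6, 0.6, 0.6]
grip_width: 1.0
grasp_force: 0.0
```

```bash
python3 - <<'E'
from h import *
o=manip.get_obs();cv2.imwrite("pics/w3.png",manip.camera("wrist"));np.save("w3.npy",wristT(o))
E
```

>>> jog_arm --ticks '{"steps":[[0, 0, 0, -0.034, 0, 0, 1], [0, 0, 0, -0.034, 0, 0, 1], [0, 0, 0, -0.034, 0, 0, 1]]}'

```text
clock: 6.12
position: [0.5198, -0.1199, 0.2158]
ee_rot: [0.66, 0.752, 0.001, 0.0]
ft_force: [0.3, 0.2, 0.1]
grip_width: 0.998
grasp_force: 0.0
```

```bash
python3 - <<'E'
from h import *
o=manip.get_obs();cv2.imwrite("pics/w4.png",manip.camera("wrist"));np.save("w4.npy",wristT(o))
out=[]
for n in ("w3","w4"):
    im=cv2.imread(f"pics/{n}.png");out.append(im[:,140:420])
    T=np.load(n+".npy")
    c=manip.calibration("wrist")
    p=np.linalg.inv(T)@[.519,-.12,.15,1];print("expect",c["cx"]+c["fx"]*p[0]/-p[2],c["cy"]-c["fy"]*p[1]/-p[2])
cv2.imwrite("pics/c3.png",cv2.resize(np.hstack(out),None,fx=1.4,fy=1.4))
E
```

```text
expect 280.1945474246886 261.03108117255215
expect 280.13160171012595 219.55185040542793
```

View pics/c3.png

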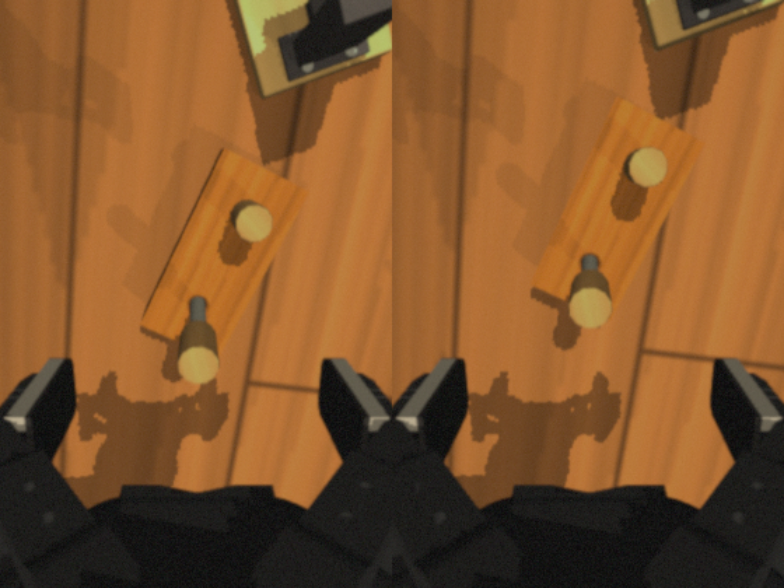

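Handle tops are at (281,260) and (281,220), within about 1 px of the expected pixels, so the rod is confirmed at (0.520,-0.120) with its top at 0.15. I'll descend and grip.

```bash
python3 - <<'E'
from h import *
r=[ray("wrist",(281.4,260),np.load("w3.npy")),ray("wrist",(281.4,220),np.load("w4.npy"))];print(tri(r),plane(r[1],.15))
E
```

```text
(array([ 0.52035645, -0.12294079,  0.14233503]), np.float64(2.5384303087382662e-06)) [ 0.51997354 -0.12022511  0.15      ]
```

>>> jog_arm --ticks '{"steps":[[0, 0, 0, 0, 0, 0.04, 1], [0, 0, 0, 0, 0, 0.08, 1], [0, 0, 0, 0, 0, 0.103, 1], [0, 0, 0, 0, 0, 0.103, 0], [0, 0, 0, 0, 0, 0.103, 0], [0, 0, 0, 0, 0, 0.103, 0], [0, 0, 0, 0, 0, 0.103, 0], [0, 0, 0, 0, 0, 0.103, 0], [0, 0, 0, 0, 0, 0.103, 0]]}' --clamp_n 60

```text
clock: 7.3
position: [0.5199, -0.1218, 0.1135]
ee_rot: [0.66, 0.751, 0.0, 0.001]
ft_force: [0.4, 0.4, 6.9]
grip_width: 0.263
grasp_force: 58.6
```

>>> jog_arm --ticks '{"steps":[[0, 0, 0, 0, 0, -0.01, 0], [0, 0, 0, 0, 0, -0.03, 0], [0, 0, 0, 0, 0, -0.06, 0], [0, 0, 0, 0, 0, -0.1, 0], [0, 0, 0, 0, 0, -0.15, 0], [0, 0, 0, 0, 0, -0.15, 0], [0, 0, 0, 0, 0, -0.15, 0]]}'

```text
clock: 8.18
position: [0.5185, -0.1217, 0.262]
ee_rot: [0.66, 0.751, -0.0, -0.0]
ft_force: [0.1, -0.2, -1.4]
grip_width: 0.265
grasp_force: 59.4
```

```bash
python3 - <<'E'
from h import *
T=tool();print(T.round(4).tolist());print("to bore above",(T[:3,:3].T@(np.array([.5692,.1122,.2635])-T[:3,3])).round(4))
E
```

```text
[[-0.1276, 0.9918, -0.0007, 0.5185], [0.9918, 0.1276, -0.0003, -0.1217], [-0.0002, -0.0007, -1.0, 0.262], [0.0, 0.0, 0.0, 1.0]]
to bore above [ 0.2255  0.0801 -0.0016]
```

>>> jog_arm --ticks '{"steps":[[0, 0, 0, 0.05, 0.018, 0, 0], [0, 0, 0, 0.1, 0.036, 0, 0], [0, 0, 0, 0.15, 0.054, 0, 0], [0, 0, 0, 0.2, 0.071, 0, 0], [0, 0, 0, 0.2255, 0.08, 0, 0], [0, 0, 0, 0.2255, 0.08, 0, 0], [0, 0, 0, 0.2255, 0.08, 0, 0]]}'

```text
clock: 9.05
position: [0.5692, 0.1111, 0.2612]
ee_rot: [0.661, 0.751, -0.001, -0.0]
ft_force: [-0.3, -0.4, -0.5]
grip_width: 0.266
grasp_force: 59.3
```

```bash
python3 - <<'E'
from h import *
o=manip.get_obs();s=manip.camera("scene");w=manip.camera("wrist");cv2.imwrite("pics/s5.png",s);cv2.imwrite("pics/w5.png",w);np.save("w5.npy",wristT(o))
c=cv2.resize(s[90:240,240:340],None,fx=4,fy=4,interpolation=cv2.INTER_CUBIC)
d=cv2.resize(w[120:320,213:347],None,fx=3,fy=3,interpolation=cv2.INTER_CUBIC)
cv2.imwrite("pics/c5.png",np.hstack([c,d[:600,:400]]))
E
```

```text
(no output)
```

View pics/c5.png

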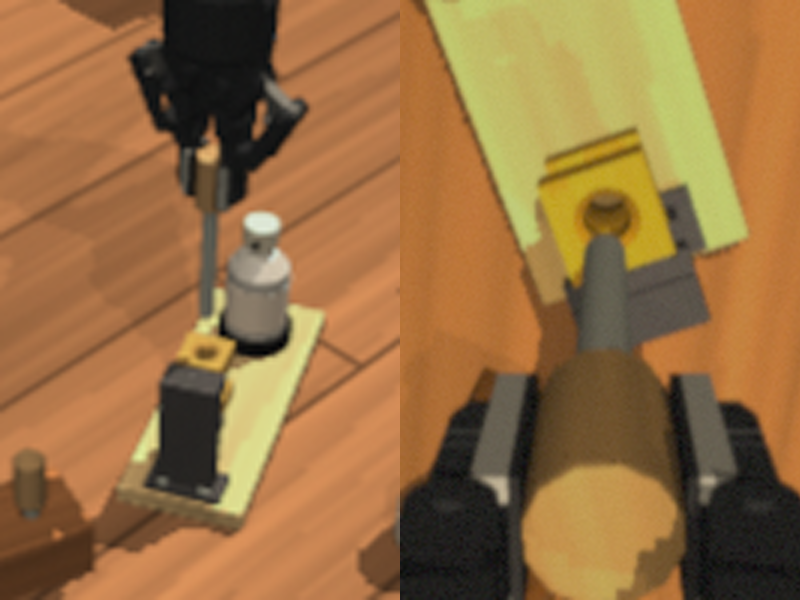

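The scene crop shows the rod vertical, with its tip at (206,313) directly above the bore at (206,351). In the wrist crop the tip is at (606,240) and the bore at (607,213). I'll triangulate both.

```bash
python3 - <<'E'
from h import *
T=np.load("w5.npy")
S=lambda x,y:ray("scene",((x+.5)/4-.5+240,(y+.5)/4-.5+90))
W=lambda x,y:ray("wrist",((x-400+.5)/3-.5+213,(y+.5)/3-.5+120),T)
print("tip",tri([S(206,314),W(606,241)]),plane(W(606,241),.156),plane(S(206,314),.156))
print("bore",tri([S(206,351),W(607,214)]),plane(W(607,214),.123),plane(S(206,351),.123))
print("collar",tri([S(209,207),W(604,350)]))
X=tool();print(X[:3,3],X[:3,:3].round(4).tolist())
E
```

```text
tip (array([0.5680468 , 0.11420095, 0.15519234]), np.float64(0.0006599285938238171)) [0.56854729 0.11483243 0.156     ] [0.56810401 0.11315729 0.156     ]
bore (array([0.56904094, 0.11398776, 0.12062623]), np.float64(7.105114583332226e-05)) [0.56890444 0.11453752 0.123     ] [0.5709707  0.11191533 0.123     ]
collar (array([0.56542512, 0.11784824, 0.24729387]), np.float64(0.002669555217843961))
[0.56947069 0.11064668 0.26175317] [[-0.1257, 0.9921, -0.0008], [0.9921, 0.1257, -0.0008], [-0.0007, -0.0009, -1.0]]
```

The tip is within about 1 mm of the bore axis, so I'll lower it slowly into the upper bushing and watch the force.

>>> jog_arm --ticks '{"steps":[[0, 0, 0, 0, 0.0007, 0.02, 0], [0, 0, 0, 0, 0.0007, 0.03, 0], [0, 0, 0, 0, 0.0007, 0.038, 0], [0, 0, 0, 0, 0.0007, 0.045, 0], [0, 0, 0, 0, 0.0007, 0.052, 0], [0, 0, 0, 0, 0.0007, 0.055, 0]]}'

```text
clock: 9.9
position: [0.5701, 0.1123, 0.2069]
ee_rot: [0.66, 0.751, -0.0, -0.0]
ft_force: [0.2, 0.3, -0.9]
grip_width: 0.266
grasp_force: 59.3
```

No contact force. On through the lower bushing.

>>> jog_arm --ticks '{"steps":[[0, 0, 0, 0, 0, 0.01, 0], [0, 0, 0, 0, 0, 0.018, 0], [0, 0, 0, 0, 0, 0.026, 0], [0, 0, 0, 0, 0, 0.034, 0], [0, 0, 0, 0, 0, 0.042, 0], [0, 0, 0, 0, 0, 0.05, 0], [0, 0, 0, 0, 0, 0.057, 0], [0, 0, 0, 0, 0, 0.057, 0], [0, 0, 0, 0, 0, 0.057, 0], [0, 0, 0, 0, 0, 0.057, 0]]}'

```text
clock: 11.15
position: [0.5704, 0.1124, 0.1506]
ee_rot: [0.66, 0.751, 0.0, 0.0]
ft_force: [-0.9, 0.1, -1.2]
grip_width: 0.265
grasp_force: 59.3
```

```bash
python3 - <<'E'
from h import *
s=manip.camera("scene");w=manip.camera("wrist")
c=cv2.resize(s[110:260,240:340],None,fx=4,fy=4,interpolation=cv2.INTER_CUBIC)
d=cv2.resize(w[120:320,213:347],None,fx=3,fy=3,interpolation=cv2.INTER_CUBIC)
cv2.imwrite("pics/c6.png",np.hstack([c,d[:600,:400]]))
E
```

```text
(no output)
```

View pics/c6.png

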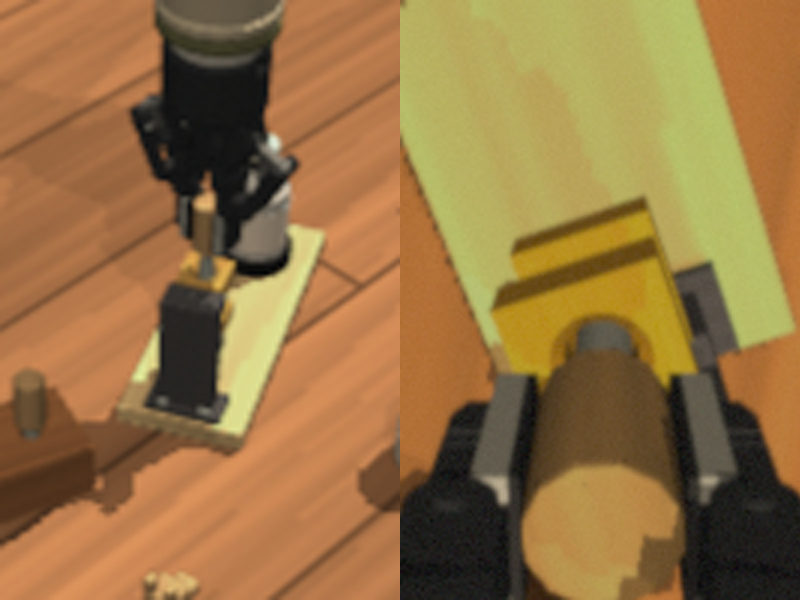

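The shank stands in the bore with the handle clear above the brass face, and the contact force is about zero. The tip works out at z ≈ 0.044 and the collar ≈ 0.144, as wanted.

```bash
python3 -c "
from workcell import manip
print(manip.hand_in())"
```

```text
the job is handed in; nothing more can be done
None
```

I pressed the spray cap to its stop and released it, then threaded the long rod through both bushings and handed in at about 11 s; the hand-in returned no verdict. At hand-in the rod was gripped at 59 N, with its handle about 2 cm above the upper bushing and its tip about 24 mm below the lower one by my estimate.

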